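# Gauge the brass flats by pinch and seat the 12 mm one in the filing clamp

## Task

Of the three brass flats standing in the wooden rack, find the one that is 12 mm thick (pinch them between the gripper's fingers and read the opening to tell). Push that one down between the jaws of the small steel spring clamp until it is fully home on the depth stop, gently (never more than 30 N on the clamp), and let go. Put neither of the other two in the clamp, and do not shove the things standing around.

Things in the scene. Friction and masses are not known exactly. Their poses are not given: they have to be found in the camera images.
- rack: Wooden rack, fixed, 160 x 64 x 26 mm, origin underneath, z up: a row of three stalls along its x axis, each with one loose brass flat standing in it, 9, 12 and 16 mm thick (along rack y) in any order. They are 30 mm wide (rack x), 80 mm high, about 0.25 kg. Stall floor is 6 mm above the table, so a flat reaches from 6 to 86 mm; its upper 60 mm is free of the walls.
- stall_0 (a point): Middle of the first stall, half-way up its flat (46 mm above the table); axes are the rack's. Stalls are at least 36 x 20 mm inside, so a flat stands up to about 2 mm off the middle. A lamp arm crosses before the robot at x 0.27 to 0.37, z 0.33 to 0.46, and white arms stand on the left table up to z 0.31: pass over them.
- stall_1 (a point): The same point of the middle stall, 49 mm from the first along rack x.
- stall_2 (a point): The same point of the third stall, 98 mm from the first along rack x.
- clamp: Small steel spring clamp, fixed, base 62 x 118 mm; origin on the table under the point mouth, z up. Jaws are 50 mm long (its x) and 44 mm high, open at both x ends. A flat goes in with its thickness along clamp y, centred in x. Pushing it in takes about 5 N; the force rises sharply on the stop. A seated 12 mm flat lies against the fixed jaw, middle at y = -2.5 mm.
- mouth (a point): Point mid-way between the closed jaw faces at the height of the jaw tops, 44 mm above the table; axes are the clamp's. Fixed jaw's face at y = +3.5 mm; spring jaw's face at y = -3.5 mm when empty. Sloped lead-ins widen the top of the mouth to y = +7 mm (6.5 mm deep, fixed jaw) and y = -13 mm (16.5 mm deep, spring jaw).
- jaw (a joint): Spring jaw of the clamp, m: 0 empty (7 mm gap), grows as it is pushed open toward clamp -y, to 0.011 (2 N at first, 3.5 N at 0.005); gap = 7 mm + this value, so 0.005 with a 12 mm flat.
- pin (a joint): Spring pin, 7 mm across, standing 6 mm out of the depth stop between the jaws (at clamp x = 0, y = -2.5 mm), m: 0 standing out, 0.006 pushed flush, when a flat is home on the stop (1.5 to 3 N). The stop is set anew each time: its face is 10 to 16 mm above the table, hidden between the jaws.
- glue_bottle: Bystander, loose: white squeeze bottle with a red spout, 40 x 40 x 118 mm; origin under its middle.
- block: Bystander, loose: two-tone rubbing block, 37 x 76 x 31 mm; origin under its middle.
- wood_clamp: Bystander, loose: wooden hand ring clamp lying down, 124 x 31 x 28 mm; origin under its middle.
- small_tin: Bystander, loose: round white tin, 51 mm across, 26 mm high; origin under its middle.

How it is judged (in metres and radians):
At the end, for the whole second after the job is handed in: The 12 mm flat stands between the clamp's jaws, released and at rest: the spring jaw is held 4.0 to 6.2 mm open and the pin in the depth stop is pushed in more than 5.5 of its 6 mm (value of joint jaw between 0.004 and 0.0062 m and value of joint pin above 0.0055 m and velocity of joint each of jaw, pin below 0.005 m/s); the robot touches nothing.
It fails at once if more than 30 N on the clamp (contact force between clamp and anything else above 30 N).
It fails at once if the thick flat is pushed in (spring jaw opened more than 8.3 mm) (value of joint jaw above 0.0083 m).
It fails at once if the thin flat is pushed in (pin pressed with the spring jaw open less than 3.3 mm) (value of joint pin above 0.003 m and value of joint jaw below 0.0033 m).
It fails at once if a bystander is shoved more than 30 mm (distance of any of glue_bottle, block, wood_clamp, small_tin from where it was at the start of the episode above 0.03 m).
It also fails if it takes over 67 s, if anything falls off the work surface, if the arm or the gripper's body presses on something with over 40 N, if the wrist force passes 120 N, or if a joint passes its speed limit or range.

## Robot

A 6-joint arm with a two-finger parallel gripper is mounted at the origin on the work surface; the furniture and walls round the work are solid. World frame = base frame: x ahead of the robot, y to its left, z up, the work surface at z = 0. Lengths are in mm, angles in rad, forces in N, time in s.
With the tool pointing down it reaches from about 350 to 775 mm from the base axis. Payload 7.3 kg.
Tool frame: the origin (TCP) lies between the finger pads; the fingertips stand 25 mm ahead of it and the grasp point (between the pads) lies 6 mm ahead of it; z points along the fingers, y is the line along which they close (so a half turn about z gives the same grasp; the last joint's range is limited). The gripper opens to 92 mm and grips with 3 to 60 N. Pads are 19 mm wide; open, the fingers measure 130 mm over their backs; the gripper's body (75 mm by 190 mm) begins 47 mm behind the grasp point.
Start: joints at [1.038, 0.342, 1.524, -0, 1.275, -0.146], TCP at [198.032, 486.24, 215.141] pointing down, gripper open.
Joint ranges: [-2.53, 2.53], [-0.77, 2.02], [0.04, 2.7], [-1, 4.14], [0.28, 2.66], [-3.11, 3.11]. Speed limits (rad/s): [2.57, 2.57, 3.14, 3.14, 3.14, 3.14].

## Interface

Orientations are given as [roll, pitch, yaw] about the fixed x, y, z axes, in that order (R = Rz(yaw) Ry(pitch) Rx(roll)).
In Python, from plant import bot gives the robot as it stands.
- The arm moves only by the tool play_rows, never from a script. Its argument "commands" is a list of rows, each an object of numbers: "x", "y", "z": the shift along the tool's x, y, z in m; "twist": the turn about the tool's z in degrees. In form: [{"x": .., "y": .., "z": .., "twist": ..}, ...]. A call has exactly 8 rows; each row is the pose to reach, as a shift and turn from the pose commanded when the call began, along the tool's axes at that moment; what a row does not reach only later rows make up. A row lasts 1/10 s, in which the tool goes at most 50 mm and 8.59 degrees, less where a joint would pass 70% of its speed; a pose out of reach is approached as far as the arm can. A call with a gripper value outside its range is refused whole. "jaw" is the closure, from 0 (fully open) to 1 (shut), set as the call begins (left out, the last holds). The fingers move at their own pace and stop on an object; the grip force is fixed at half the most. Time passes only in rows, so rows that repeat a pose let the fingers close, or fill a call up. It gives the time, the measured TCP pose, the force, the opening and the grip force at its end, in the units of the state.
- bot.get_obs(): the state, without advancing time (a new reading comes with each control period).
- bot.capture(name): name is "side" or "top"; returns a dict with "pixels" (400x640x3 uint8, red, green, blue), "fx", "fy", "cx", "cy" (pixels), "k1" (the pictures are not rectified: a ray, as slopes to the right and down, at radius r is drawn at 1 + k1 r^2 times it, then the intrinsics apply), "eye" and "rotation" of the camera in the world. Camera axes: x right, y down, z forward; pixel columns grow to the right and rows downward; lengths in mm; the calibration is good to about 2 mm. A picture is of the moment at which its call begins. There is no depth.
- bot.close_job(): hands the job in; it is judged then, once.
The state is a dict: "time": time; "joint_positions": joint angles; "dq": joint speeds; "tau": joint torques, N m; "tool_pos": TCP position; "tcp_rot": TCP orientation; "contact_force": force on the tool from outside, world axes, zero at the start; "moment": the same for the moment, N m; "grip_width": finger opening in mm; "finger_force": force on a finger pad.
Only numpy, scipy, OpenCV 4.12 (cv2) and the standard library are available. Lean on these libraries where they do the work, as an engineer would, in place of code of your own. Each camera call takes 0.05 s, during which the arm holds its last target. There are 200 camera calls.

## Working session

There is one attempt and no reset: what is moved stays moved. The work goes in short steps, Python scripts to look and compute and a tool call to move; the robot and the scene stay as the last step left them, time stands still between calls to the robot, and variables do not carry over. Pictures are saved under pics/ and viewed, at most 10 in all, crops included, and the job is handed in when it is done.

Besides the shell and the picture viewer there is one more tool, called after ">>>" as name(argument=value, ...), one argument or row to a line, values as JSON. play_rows: Moves the arm, as the interface text tells. Its arguments: {"type":"object","properties":{"commands":{"type":"array"},"jaw":{"type":"number"}},"required":["commands"]}

```bash
ls; mkdir -p pics; cat > h.py <<'E'
import numpy as np, cv2
from plant import bot
def snap(n,f):
    c=bot.capture(n); np.save(f'pics/{f}.npy',c,allow_pickle=True); cv2.imwrite(f'pics/{f}.png',c['pixels'][:,:,::-1]); return c
def load(f): return np.load(f'pics/{f}.npy',allow_pickle=True).item()
def ray(c,u,v):
    K=np.array([[c['fx'],0,c['cx']],[0,c['fy'],c['cy']],[0,0,1]],float)
    p=np.array([(u-c['cx'])/c['fx'],(v-c['cy'])/c['fy']]); q=p.copy()
    for _ in range(20): q=p/(1+c['k1']*(q@q))
    return np.array(c['rotation'])@np.array([q[0],q[1],1.])
def onz(c,u,v,z):
    d=ray(c,u,v); e=np.array(c['eye'],float); return e+d*(z-e[2])/d[2]
def proj(c,P):
    q=np.array(c['rotation']).T@(np.array(P,float)-np.array(c['eye'])); q=q[:2]/q[2]
    q=q*(1+c['k1']*(q@q)); return np.array([c['fx']*q[0]+c['cx'],c['fy']*q[1]+c['cy']])
E
python3 - <<'E'
from h import *
for n in('top','side'):
    c=snap(n,n+'0'); print({k:np.round(v,3).tolist() for k,v in c.items() if k!='pixels'})
print(bot.get_obs())
E
```

```text
pics
{'fx': 491.115, 'fy': 491.115, 'cx': 317.469, 'cy': 201.902, 'k1': -0.061, 'eye': [465.202, -153.565, 976.811], 'rotation': [-3.059, 0.015, -1.572]}
{'fx': 428.796, 'fy': 428.796, 'cx': 324.693, 'cy': 192.984, 'k1': -0.039, 'eye': [108.12, -810.864, 579.527], 'rotation': [-2.152, -0.012, -0.546]}
{'time': 0.1, 'joint_positions': array([ 1.03800144e+00,  3.42648717e-01,  1.52489813e+00,  3.59181327e-06,
        1.27541035e+00, -1.45984326e-01]), 'dq': array([-0.00055221, -0.00182373, -0.00186002, -0.0009735 ,  0.00019014,
        0.0002086 ]), 'tau': array([ 1.69637944e-03, -4.32002807e+01, -2.44694030e+01,  7.20320782e-02,
        5.26177045e-02,  3.28254970e-06]), 'tool_pos': array([197.82927827, 485.90007432, 214.52487527]), 'tcp_rot': array([-3.14024312e+00, -2.01893660e-04,  2.75478091e+00]), 'contact_force': array([-0.30243846,  0.23637169, -0.46080985]), 'moment': array([ 0.00922244, -0.00695363, -0.00802387]), 'finger_force': 0.0, 'grip_width': 91.77295915112951}
```

```bash
sed -i "s/np.array(c\['rotation'\])/Rm(c)/g" h.py; cat >> h.py <<'E'
from scipy.spatial.transform import Rotation
def Rm(c): return Rotation.from_euler('xyz',c['rotation']).as_matrix()
E
```

```text
(no output)
```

View pics/top0.png

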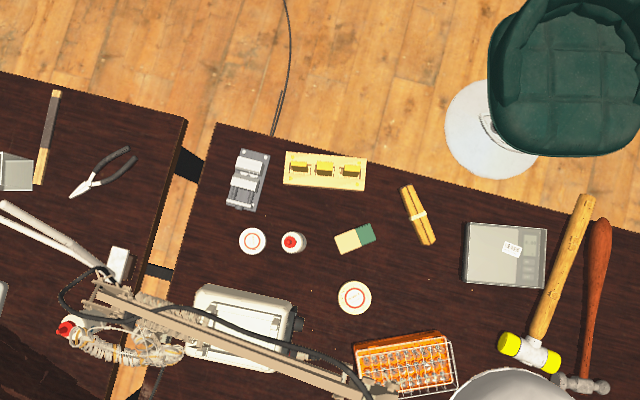

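View pics/side0.png

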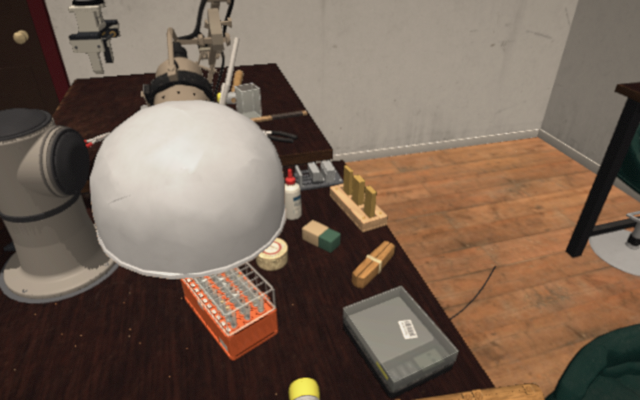

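```bash
python3 - <<'E'
from h import *
a=cv2.imread('pics/top0.png')[140:220,215:375]; 
b=cv2.imread('pics/side0.png')[150:240,280:400]
A=cv2.resize(a,None,fx=5,fy=5,interpolation=cv2.INTER_CUBIC); cv2.imwrite('pics/topc.png',A)
B=cv2.resize(b,None,fx=6,fy=6,interpolation=cv2.INTER_CUBIC); cv2.imwrite('pics/sidec.png',B)
c=load('top0')
for n,u,v,z in(('rack',325,171,26),('clamp',247,180,44),('glue',292,242,118),('block',355,238,31),('tin',252,240,26),('wood',418,215,28),('tin2',355,297,26)): print(n,onz(c,u,v,z).round())
E
```

```text
rack [ 604. -154.   26.]
clamp [585.  -4.  44.]
glue [466. -96. 118.]
block [ 474. -211.   31.]
tin [470. -12.  26.]
wood [ 518. -334.   28.]
tin2 [ 361. -211.   26.]
```

View pics/topc.png

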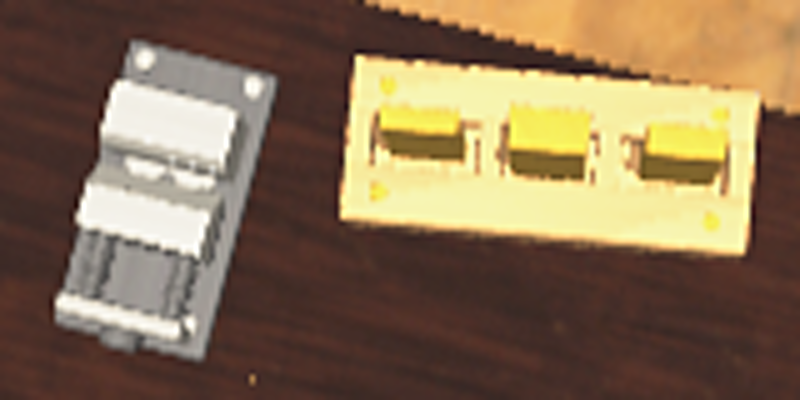

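View pics/sidec.png

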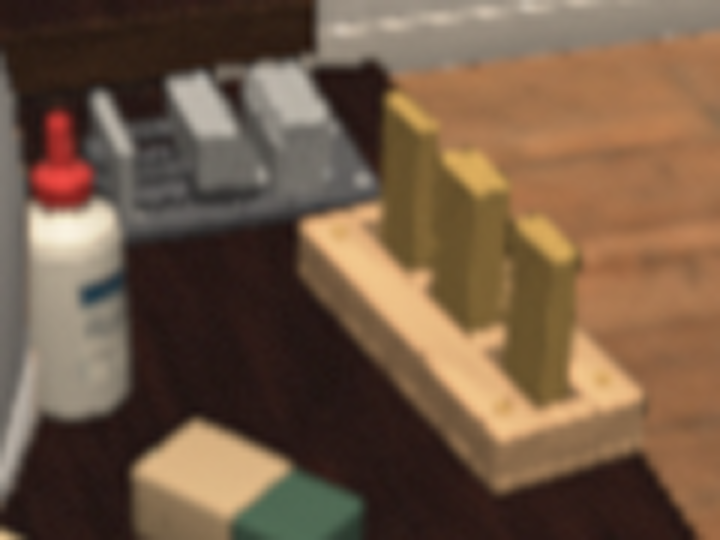

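The top crop (5x) shows the clamp at about (247,180) full-image, with its fixed jaw up and its spring jaw with rods below. The rack is at (325,171) with three flats, at about (299,166), (325,168) and (351,170). The middle one looks thickest, the left thinnest and the right one medium. The side crop agrees, and shows the bottle at (292,195) clear of both. Next I measure precisely.

```bash
python3 - <<'E'
from h import *
c=load('top0'); im=c['pixels']; hsv=cv2.cvtColor(im,cv2.COLOR_RGB2HSV)
roi=np.zeros(im.shape[:2],np.uint8); roi[150:195,284:368]=1
for nm,lo,hi in(('brass',(22,150,200),(35,255,255)),('brassdark',(22,120,60),(35,255,180))):
    m=cv2.inRange(hsv,lo,hi)*roi
    n,l,s,ce=cv2.connectedComponentsWithStats(m)
    for i in range(1,n):
        if s[i,4]>20:
            ys,xs=np.where(l==i); r=cv2.minAreaRect(np.c_[xs,ys].astype(np.float32)); print(nm,s[i],ce[i].round(1),'z86',onz(c,*ce[i],86).round(1), 'rect',np.round(r[1],1),r[2])
# rack & clamp outline
m=cv2.inRange(hsv,(12,40,150),(35,255,255))*roi
k=max(cv2.findContours(m*1,0,1)[0],key=cv2.contourArea); b=cv2.boxPoints(cv2.minAreaRect(k)); P=np.array([onz(c,*p,26) for p in b]); print('rack',b.round(1).tolist(),P.round(1)[:,:2].tolist(),np.linalg.norm(np.diff(P,axis=0),axis=1), P.mean(0))
roi[:]=0; roi[142:216,222:274]=1
m=cv2.inRange(hsv,(0,0,75),(180,60,255))*roi
k=max(cv2.findContours(m*1,0,1)[0],key=cv2.contourArea); b=cv2.boxPoints(cv2.minAreaRect(k)); P=np.array([onz(c,*p,10) for p in b]); print('clamp',b.round(1).tolist(),P.round(1)[:,:2].tolist(),np.linalg.norm(np.diff(P,axis=0),axis=1))
# brightness profile along clamp y, at jaw-top height, for 3 x offsets
g=cv2.cvtColor(im,cv2.COLOR_RGB2GRAY)
M=onz(c,247,174,44); yv=P[0]-P[1]; L=[P[i]-P[(i+1)%4] for i in range(4)]; yv=max(L,key=np.linalg.norm); yv=yv/np.linalg.norm(yv); yv*=np.sign(yv[0]); print('yv',yv,'M',M)
xv=np.array([yv[1],-yv[0],0]); 
for o in(-12,0,12):
    t=np.arange(-60,50,2); print(o,[int(cv2.getRectSubPix(g,(1,1),tuple(map(float,proj(c,M+xv*o+yv*s))))[0,0]) for s in t])
E
```

```text
brass [291 161  16   6  67] [298.3 163.6] z86 [ 609.3 -104.9   86. ] rect [15.2  4.2] 4.763641834259033
brass [317 161  16  10 126] [324.3 165.7] z86 [ 605.2 -152.6   86. ] rect [15.5  8.1] 5.194429397583008
brass [344 165  17   7  91] [352.  167.9] z86 [ 600.9 -203.3   86. ] rect [15.8  5.8] 7.125016689300537
rack [[284.0, 150.0], [367.0, 150.0], [367.0, 190.0], [284.0, 190.0]] [[646.1, -73.6], [645.5, -236.4], [566.7, -235.6], [567.1, -74.0]] [162.80124061  78.81873801 161.59959889] [ 606.30933257 -154.87847204   26.        ]
clamp [[223.6999969482422, 205.39999389648438], [239.60000610351562, 146.39999389648438], [270.5, 154.6999969482422], [254.60000610351562, 213.8000030517578]] [[538.4, 47.2], [657.0, 17.0], [639.7, -45.4], [521.7, -14.7]] [122.39562677  64.67853993 121.94862443]
yv [ 0.96913117 -0.24654569 -0.        ] M [596.25172717  -4.07613841  44.        ]
-12 [208, 243, 230, 164, 88, 102, 106, 88, 86, 92, 91, 92, 99, 101, 97, 90, 151, 229, 244, 242, 242, 241, 240, 242, 233, 185, 159, 172, 182, 221, 245, 211, 152, 156, 189, 218, 238, 241, 240, 240, 239, 239, 239, 241, 240, 214, 163, 146, 147, 146, 146, 148, 147, 128, 80]
0 [228, 244, 228, 151, 149, 153, 153, 154, 153, 153, 152, 153, 152, 153, 155, 132, 169, 240, 243, 242, 242, 240, 240, 241, 235, 191, 171, 174, 162, 161, 222, 218, 130, 170, 187, 231, 244, 240, 240, 241, 239, 238, 239, 241, 246, 224, 131, 148, 150, 149, 149, 149, 153, 124, 64]
12 [217, 243, 229, 190, 152, 150, 150, 146, 143, 143, 146, 150, 151, 147, 138, 114, 152, 231, 244, 243, 242, 241, 240, 242, 234, 197, 171, 171, 193, 232, 244, 206, 154, 165, 186, 215, 238, 241, 241, 240, 239, 238, 239, 241, 238, 204, 159, 151, 152, 152, 151, 152, 147, 115, 73]
```

>>> play_rows(
  commands=[
    {"x": 0,"y": 0,"z": -0.05,"twist": 0},
    {"x": 0,"y": 0,"z": -0.1,"twist": 0},
    {"x": 0,"y": 0,"z": -0.15,"twist": 0},
    {"x": 0,"y": 0,"z": -0.2,"twist": 0},
    {"x": 0,"y": 0,"z": -0.21,"twist": 0},
    {"x": -0.05,"y": 0.004,"z": -0.21,"twist": 8},
    {"x": -0.1,"y": 0.008,"z": -0.21,"twist": 16},
    {"x": -0.15,"y": 0.011,"z": -0.21,"twist": 24},
  ],
  jaw=0,
)

```text
time: 0.9
tool_pos: [341.8, 439.4, 424.1]
tcp_rot: [-3.14, -0.0, 2.332]
contact_force: [0.6, 0.2, 0.3]
grip_width: 91.7
finger_force: 0.0
```

```bash
cat >> h.py <<'E'
def go(tx,ty,tz,yaw=None):
    o=bot.get_obs(); p=o['tool_pos']; R=Rotation.from_euler('xyz',o['tcp_rot']).as_matrix()
    d=R.T@(np.array([tx,ty,tz])-p); y=o['tcp_rot'][2]
    print('t',o['time'],'pos',p.round(1),'rpy',o['tcp_rot'].round(4),'F',np.round(o['contact_force'],1),'w',round(o['grip_width'],2),'q',np.round(o['joint_positions'],2))
    print('shift mm',d.round(1),'twist',None if yaw is None else round(np.degrees(y-yaw),1))
E
python3 - <<'E'
from h import *
go(560,200,430,1.486); go(601,-203,430,1.486)
c=load('top0')
for u,v in((65,325),(95,290),(240,335),(390,390)): print(onz(c,u,v,400).round())
yv=np.array([.969,-.2465,0]); xv=np.array([-.2465,-.969,0]); M=np.array([596.25,-4.08,44])
g=cv2.cvtColor(c['pixels'],cv2.COLOR_RGB2GRAY)
for t in(16,22,-16,-22): print(t,[int(cv2.getRectSubPix(g,(1,1),tuple(map(float,proj(c,M+xv*s+yv*t))))[0,0]) for s in range(-40,41,2)])
E
```

```text
t 0.9 pos [341.8 439.4 424.1] rpy [-3.1402e+00 -1.0000e-04  2.3317e+00] F [0.6 0.2 0.3] w 91.72 q [0.77 0.35 0.95 0.   1.84 0.01]
shift mm [-323.9   -7.1   -5.9] twist 48.5
t 0.9 pos [341.8 439.4 424.1] rpy [-3.1402e+00 -1.0000e-04  2.3317e+00] F [0.6 0.2 0.3] w 91.72 q [0.77 0.35 0.95 0.   1.84 0.01]
shift mm [-644.  -255.3   -5.5] twist 48.5
[367. 155. 400.]
[408. 119. 400.]
[358. -55. 400.]
[ 295. -228.  400.]
16 [56, 57, 57, 58, 57, 51, 78, 246, 243, 241, 240, 240, 240, 241, 240, 240, 240, 240, 240, 240, 240, 241, 240, 240, 241, 241, 241, 240, 241, 241, 244, 226, 109, 108, 129, 155, 152, 100, 54, 56, 56]
22 [50, 52, 51, 52, 52, 47, 93, 245, 241, 238, 238, 238, 238, 239, 239, 238, 238, 239, 239, 238, 238, 238, 238, 238, 238, 238, 238, 238, 238, 239, 243, 200, 110, 106, 128, 152, 156, 88, 54, 55, 54]
-16 [57, 54, 53, 53, 52, 45, 106, 232, 242, 240, 240, 240, 240, 240, 240, 240, 240, 240, 240, 240, 240, 240, 240, 240, 240, 240, 240, 240, 240, 241, 247, 171, 110, 94, 151, 156, 157, 77, 52, 53, 52]
-22 [51, 51, 51, 50, 50, 45, 108, 251, 244, 241, 242, 242, 242, 241, 242, 242, 242, 242, 242, 242, 242, 242, 242, 242, 243, 242, 243, 243, 243, 244, 244, 182, 106, 104, 149, 157, 154, 92, 52, 56, 56]
```

>>> play_rows(
  commands=[
    {"x": -0.048,"y": 0.0,"z": -0.005,"twist": 6},
    {"x": -0.096,"y": 0.0,"z": -0.005,"twist": 12},
    {"x": -0.144,"y": 0.0,"z": -0.005,"twist": 18},
    {"x": -0.192,"y": 0.0,"z": -0.005,"twist": 24},
    {"x": -0.24,"y": -0.002,"z": -0.005,"twist": 30},
    {"x": -0.288,"y": -0.005,"z": -0.005,"twist": 36},
    {"x": -0.324,"y": -0.03,"z": -0.005,"twist": 42},
    {"x": -0.36,"y": -0.06,"z": -0.005,"twist": 48.5},
  ],
)

```text
time: 1.7
tool_pos: [547.6, 137.0, 427.6]
tcp_rot: [-3.138, 0.001, 1.485]
contact_force: [1.3, -0.3, 0.1]
grip_width: 91.6
finger_force: 0.0
```

```bash
python3 - <<'E'
from h import *
go(601,-203,250,1.486)
E
```

```text
t 1.7 pos [547.6 137.  427.6] rpy [-3.1379e+00  6.0000e-04  1.4849e+00] F [ 1.3 -0.3  0.1] w 91.59 q [0.11 0.37 0.91 0.   1.86 0.2 ]
shift mm [-334.1   83.   177.5] twist -0.1
```

>>> play_rows(
  commands=[
    {"x": -0.046,"y": 0.012,"z": 0,"twist": 0},
    {"x": -0.092,"y": 0.024,"z": 0,"twist": 0},
    {"x": -0.138,"y": 0.036,"z": 0,"twist": 0},
    {"x": -0.184,"y": 0.048,"z": 0.01,"twist": 0},
    {"x": -0.23,"y": 0.06,"z": 0.03,"twist": 0},
    {"x": -0.274,"y": 0.07,"z": 0.05,"twist": 0},
    {"x": -0.31,"y": 0.08,"z": 0.08,"twist": 0},
    {"x": -0.334,"y": 0.083,"z": 0.12,"twist": 0},
  ],
)

```text
time: 2.5
tool_pos: [602.6, -204.1, 308.4]
tcp_rot: [3.141, 0.001, 1.487]
contact_force: [-0.6, -0.9, 0.9]
grip_width: 91.9
finger_force: 0.0
```

```bash
python3 - <<'E'
from h import *
go(601,-203,150,1.486)
E
```

```text
t 2.5 pos [ 602.6 -204.1  308.4] rpy [3.1407e+00 7.0000e-04 1.4872e+00] F [-0.6 -0.9  0.9] w 91.86 q [-0.45  0.52  1.   -0.    1.63 -0.36]
shift mm [  1.1  -1.8 158.4] twist 0.1
```

>>> play_rows(
  commands=[
    {"x": 0.001,"y": -0.001,"z": 0.045,"twist": 0},
    {"x": 0.001,"y": -0.001,"z": 0.09,"twist": 0},
    {"x": 0.001,"y": -0.001,"z": 0.13,"twist": 0},
    {"x": 0.001,"y": -0.001,"z": 0.16,"twist": 0},
    {"x": 0.001,"y": -0.001,"z": 0.185,"twist": 0},
    {"x": 0.001,"y": -0.001,"z": 0.205,"twist": 0},
    {"x": 0.001,"y": -0.001,"z": 0.215,"twist": 0},
    {"x": 0.001,"y": -0.001,"z": 0.215,"twist": 0},
  ],
)

```text
time: 3.3
tool_pos: [600.2, -199.3, 93.0]
tcp_rot: [-3.138, -0.002, 1.489]
contact_force: [0.0, -0.2, -0.2]
grip_width: 91.9
finger_force: 0.0
```

```bash
python3 - <<'E'
from h import *
go(601,-203,72,1.486)
b=snap('side','s1')['pixels'][130:250,270:430][:,:,::-1]
cv2.imwrite('pics/s1c.png',cv2.resize(b,None,fx=5,fy=5,interpolation=cv2.INTER_CUBIC))
E
```

```text
t 3.3 pos [ 600.2 -199.3   93. ] rpy [-3.1377e+00 -1.5000e-03  1.4894e+00] F [ 0.  -0.2 -0.2] w 91.9 q [-0.44  0.65  1.36  0.    1.13 -0.36]
shift mm [-3.7  1.1 21. ] twist 0.2
```

View pics/s1c.png

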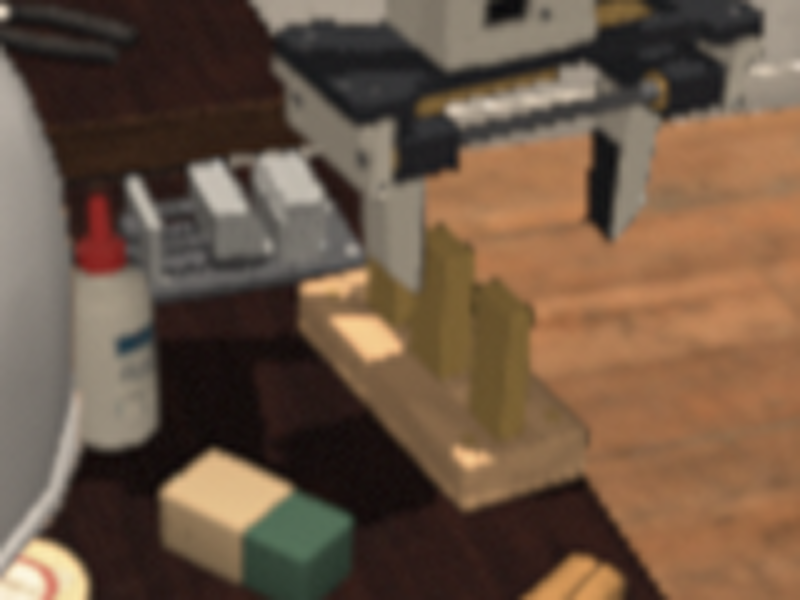

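```bash
python3 - <<'E'
from h import *
c=load('s1')
for P in((600-50,-195,68),(600+50,-203,68),(600.9,-203,86),(605,-153,86),(609,-105,86),(600,-200,68)): print(P,((proj(c,P)-[270,130])*5).round())
go(601,-203,72,1.486)
E
```

```text
(550, -195, 68) [394. 346.]
(650, -203, 68) [591. 291.]
(600.9, -203, 86) [504. 287.]
(605, -153, 86) [445. 232.]
(609, -105, 86) [392. 184.]
(600, -200, 68) [496. 319.]
t 3.35 pos [ 601.1 -199.6   94.5] rpy [-3.1403e+00 -6.0000e-04  1.4894e+00] F [0.1 0.1 0.4] w 91.71 q [-0.44  0.65  1.36  0.    1.14 -0.36]
shift mm [-3.4  0.2 22.5] twist 0.2
```

The flats project where they should, e.g. the third top at (504,287) in the crop. The open fingertips, at (400,285) and (615,235), look about 30 mm higher than the tool data implies. I'll check from the top.

```bash
python3 - <<'E'
from h import *
c=snap('top','t1'); b=c['pixels'][100:250,260:420][:,:,::-1]
cv2.imwrite('pics/t1c.png',cv2.resize(b,None,fx=4,fy=4,interpolation=cv2.INTER_CUBIC))
for P in((600-55,-195,94),(600+55,-203,94),(600,-200,140),(600,-200,250),(505,-195,160),(695,-205,160)): print(P,((proj(c,P)-[260,100])*4).round())
c=load('s1')
for z in(60,75,90,105,120,135,150,165): print(z,[((proj(c,(600+s*51,-199-s*4,z))-[270,130])*5).round() for s in(-1,1)])
E
```

```text
(545, -195, 94) [351. 392.]
(655, -203, 94) [367. 152.]
(600, -200, 140) [367. 255.]
(600, -200, 250) [383. 208.]
(505, -195, 160) [359. 473.]
(695, -205, 160) [380.  26.]
60 [array([391., 362.]), array([591., 306.])]
75 [array([393., 333.]), array([594., 277.])]
90 [array([394., 303.]), array([597., 248.])]
105 [array([396., 273.]), array([600., 219.])]
120 [array([397., 242.]), array([604., 189.])]
135 [array([399., 211.]), array([607., 158.])]
150 [array([401., 179.]), array([611., 127.])]
165 [array([402., 147.]), array([614.,  96.])]
```

View pics/t1c.png

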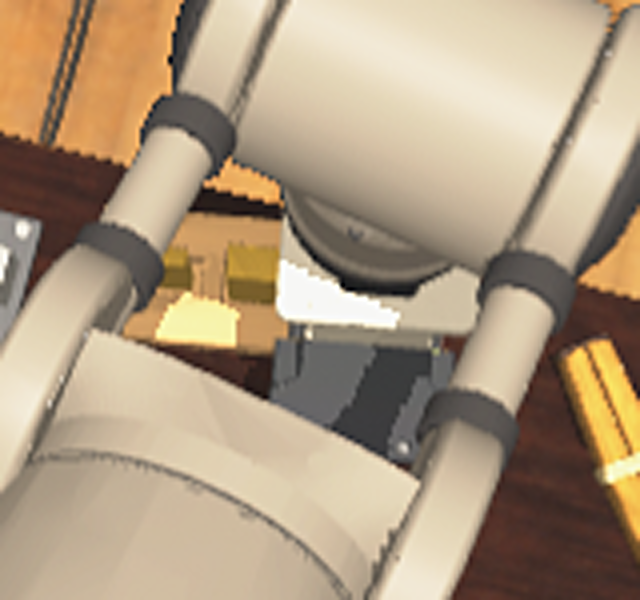

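The top view shows the gripper body centred at column ~365, where expected, so x and y are right. The tips are simply not lower than thought, so going down is safe.

>>> play_rows(
  commands=[
    {"x": -0.001,"y": 0,"z": 0.006,"twist": 0},
    {"x": -0.003,"y": 0,"z": 0.012,"twist": 0},
    {"x": -0.003,"y": 0,"z": 0.018,"twist": 0},
    {"x": -0.003,"y": 0,"z": 0.022,"twist": 0},
    {"x": -0.003,"y": 0,"z": 0.022,"twist": 0},
    {"x": -0.003,"y": 0,"z": 0.022,"twist": 0},
    {"x": -0.003,"y": 0,"z": 0.022,"twist": 0},
    {"x": -0.003,"y": 0,"z": 0.022,"twist": 0},
  ],
  jaw=0.6,
)

```text
time: 4.2
tool_pos: [601.4, -202.8, 73.4]
tcp_rot: [3.141, 0.0, 1.489]
contact_force: [-0.7, -0.0, -0.5]
grip_width: 37.2
finger_force: 0.0
```

```bash
python3 - <<'E'
from h import *
go(601,-203,72,1.486)
b=snap('side','s2')['pixels'][130:250,270:430][:,:,::-1]
cv2.imwrite('pics/s2c.png',cv2.resize(b,None,fx=5,fy=5,interpolation=cv2.INTER_CUBIC))
E
```

```text
t 4.2 pos [ 601.4 -202.8   73.4] rpy [3.1411e+00 1.0000e-04 1.4895e+00] F [-0.7 -0.  -0.5] w 37.22 q [-0.45  0.67  1.38  0.    1.09 -0.36]
shift mm [-0.2 -0.3  1.4] twist 0.2
```

View pics/s2c.png

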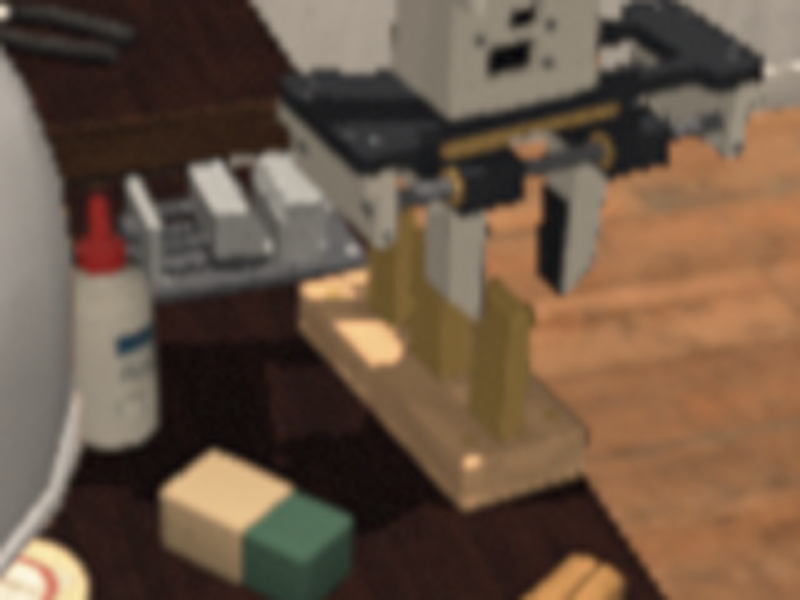

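The fingers now straddle the third flat. The left finger bottom is near crop (460,310), the right near (563,292), and the flat top is at (504,287). I'll pinch it to read the thickness.

>>> play_rows(
  commands=[
    {"x": 0,"y": 0,"z": 0.0,"twist": 0},
    {"x": 0,"y": 0,"z": 0.0,"twist": 0},
    {"x": 0,"y": 0,"z": 0.0,"twist": 0},
    {"x": 0,"y": 0,"z": 0.0,"twist": 0},
    {"x": 0,"y": 0,"z": 0.0,"twist": 0},
    {"x": 0,"y": 0,"z": 0.0,"twist": 0},
    {"x": 0,"y": 0,"z": 0.0,"twist": 0},
    {"x": 0,"y": 0,"z": 0.0,"twist": 0},
  ],
  jaw=1,
)

```text
time: 5.05
tool_pos: [601.2, -202.8, 73.1]
tcp_rot: [3.142, -0.0, 1.489]
contact_force: [-0.7, 0.3, 0.3]
grip_width: 10.1
finger_force: 30.0
```

```bash
python3 - <<'E'
from h import *
go(601,-203,72,1.486)
b=snap('side','s3')['pixels'][130:250,270:430][:,:,::-1]
cv2.imwrite('pics/s3c.png',cv2.resize(b,None,fx=5,fy=5,interpolation=cv2.INTER_CUBIC))
E
```

```text
t 5.05 pos [ 601.2 -202.8   73.1] rpy [ 3.1415 -0.      1.4894] F [-0.7  0.3  0.3] w 10.06 q [-0.45  0.67  1.38  0.    1.09 -0.36]
shift mm [-0.2 -0.2  1.1] twist 0.2
```

>>> play_rows(
  commands=[
    {"x": 0,"y": 0,"z": 0.0,"twist": 0},
    {"x": 0,"y": 0,"z": 0.0,"twist": 0},
    {"x": 0,"y": 0,"z": 0.0,"twist": 0},
    {"x": 0,"y": 0,"z": 0.0,"twist": 0},
    {"x": 0.01,"y": 0,"z": 0.0,"twist": 0},
    {"x": 0.03,"y": 0,"z": 0.0,"twist": 0},
    {"x": 0.05,"y": 0,"z": 0.0,"twist": 0},
    {"x": 0.05,"y": 0,"z": 0.0,"twist": 0},
  ],
  jaw=0.55,
)

```text
time: 5.9
tool_pos: [605.3, -150.0, 73.1]
tcp_rot: [-3.141, -0.001, 1.492]
contact_force: [-0.7, -1.1, -0.3]
grip_width: 41.3
finger_force: 0.0
```

>>> play_rows(
  commands=[
    {"x": 0,"y": 0,"z": 0.0,"twist": 0},
    {"x": 0,"y": 0,"z": 0.0,"twist": 0},
    {"x": 0,"y": 0,"z": 0.0,"twist": 0},
    {"x": 0,"y": 0,"z": 0.0,"twist": 0},
    {"x": 0,"y": 0,"z": 0.0,"twist": 0},
    {"x": 0,"y": 0,"z": 0.0,"twist": 0},
    {"x": 0,"y": 0,"z": 0.0,"twist": 0},
    {"x": 0,"y": 0,"z": 0.0,"twist": 0},
  ],
  jaw=1,
)

```text
time: 6.7
tool_pos: [605.3, -153.1, 73.1]
tcp_rot: [3.142, 0.0, 1.489]
contact_force: [-0.2, -1.0, -0.0]
grip_width: 14.5
finger_force: 30.0
```

>>> play_rows(
  commands=[
    {"x": 0,"y": 0,"z": 0.0,"twist": 0},
    {"x": 0,"y": 0,"z": 0.0,"twist": 0},
    {"x": 0,"y": 0,"z": 0.0,"twist": 0},
    {"x": 0,"y": 0,"z": 0.0,"twist": 0},
    {"x": 0.01,"y": 0,"z": 0.0,"twist": 0},
    {"x": 0.03,"y": 0,"z": 0.0,"twist": 0},
    {"x": 0.049,"y": 0,"z": 0.0,"twist": 0},
    {"x": 0.049,"y": 0,"z": 0.0,"twist": 0},
  ],
  jaw=0.55,
)

```text
time: 7.5
tool_pos: [609.3, -101.3, 73.1]
tcp_rot: [-3.141, -0.001, 1.492]
contact_force: [-0.2, -0.7, 0.5]
grip_width: 41.1
finger_force: 0.0
```

>>> play_rows(
  commands=[
    {"x": 0,"y": 0,"z": 0.0,"twist": 0},
    {"x": 0,"y": 0,"z": 0.0,"twist": 0},
    {"x": 0,"y": 0,"z": 0.0,"twist": 0},
    {"x": 0,"y": 0,"z": 0.0,"twist": 0},
    {"x": 0,"y": 0,"z": 0.0,"twist": 0},
    {"x": 0,"y": 0,"z": 0.0,"twist": 0},
    {"x": 0,"y": 0,"z": 0.0,"twist": 0},
    {"x": 0,"y": 0,"z": 0.0,"twist": 0},
  ],
  jaw=1,
)

```text
time: 8.3
tool_pos: [609.2, -104.2, 73.1]
tcp_rot: [3.142, 0.0, 1.489]
contact_force: [-0.6, -0.1, -0.1]
grip_width: 7.1
finger_force: 30.0
```

Readings are 7.1, 14.5 and 10.1 mm for the first, second and third flats. With a constant bias of about -1.8 mm, the third flat is the 12 mm one. Before going back I'll check how deep the pads sat on it, using picture s3.

View pics/s3c.png

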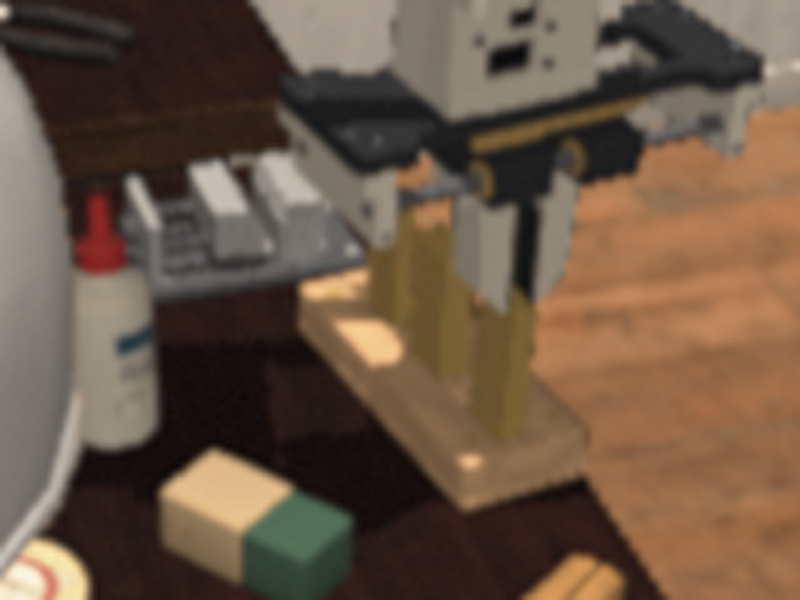

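The picture shows the pads covering only the top ~8 mm of the flat: finger bottoms at crop (500,310), flat top at 287. The real tips are therefore about 30 mm higher than stated. I'll go back to the third flat and grip about 16 mm lower, which clears the rack either way.

>>> play_rows(
  commands=[
    {"x": 0,"y": 0,"z": 0.0,"twist": 0},
    {"x": 0,"y": 0,"z": 0.0,"twist": 0},
    {"x": 0,"y": 0,"z": 0.0,"twist": 0},
    {"x": 0,"y": 0,"z": 0.0,"twist": 0},
    {"x": -0.02,"y": 0,"z": 0.0,"twist": 0},
    {"x": -0.06,"y": 0,"z": 0.0,"twist": 0},
    {"x": -0.099,"y": 0,"z": 0.0,"twist": 0},
    {"x": -0.099,"y": 0,"z": 0.004,"twist": 0},
  ],
  jaw=0.55,
)

```text
time: 9.1
tool_pos: [601.2, -207.8, 69.6]
tcp_rot: [3.139, 0.002, 1.485]
contact_force: [0.2, 0.6, 0.5]
grip_width: 41.5
finger_force: 0.0
```

>>> play_rows(
  commands=[
    {"x": 0,"y": 0,"z": 0.003,"twist": 0},
    {"x": 0,"y": 0,"z": 0.006,"twist": 0},
    {"x": 0,"y": 0,"z": 0.009,"twist": 0},
    {"x": 0,"y": 0,"z": 0.012,"twist": 0},
    {"x": 0,"y": 0,"z": 0.013,"twist": 0},
    {"x": 0,"y": 0,"z": 0.013,"twist": 0},
    {"x": 0,"y": 0,"z": 0.013,"twist": 0},
    {"x": 0,"y": 0,"z": 0.013,"twist": 0},
  ],
)

```text
time: 9.9
tool_pos: [601.3, -202.8, 56.3]
tcp_rot: [3.141, 0.0, 1.49]
contact_force: [-0.1, -0.3, -0.5]
grip_width: 41.2
finger_force: 0.0
```

>>> play_rows(
  commands=[
    {"x": 0,"y": 0,"z": 0.0,"twist": 0},
    {"x": 0,"y": 0,"z": 0.0,"twist": 0},
    {"x": 0,"y": 0,"z": 0.0,"twist": 0},
    {"x": 0,"y": 0,"z": 0.0,"twist": 0},
    {"x": 0,"y": 0,"z": 0.0,"twist": 0},
    {"x": 0,"y": 0,"z": 0.0,"twist": 0},
    {"x": 0,"y": 0,"z": 0.0,"twist": 0},
    {"x": 0,"y": 0,"z": 0.0,"twist": 0},
  ],
  jaw=1,
)

```text
time: 10.7
tool_pos: [601.2, -202.8, 56.1]
tcp_rot: [3.141, -0.0, 1.489]
contact_force: [0.3, 0.3, -0.0]
grip_width: 11.7
finger_force: 30.0
```

>>> play_rows(
  commands=[
    {"x": 0,"y": 0,"z": -0.02,"twist": 0},
    {"x": 0,"y": 0,"z": -0.05,"twist": 0},
    {"x": 0,"y": 0,"z": -0.09,"twist": 0},
    {"x": 0,"y": 0,"z": -0.12,"twist": 0},
    {"x": 0,"y": 0,"z": -0.13,"twist": 0},
    {"x": 0.02,"y": -0.002,"z": -0.13,"twist": 0},
    {"x": 0.055,"y": -0.005,"z": -0.13,"twist": 2},
    {"x": 0.09,"y": -0.009,"z": -0.13,"twist": 4},
  ],
)

```text
time: 11.5
tool_pos: [598.2, -110.6, 183.5]
tcp_rot: [-3.137, -0.001, 1.417]
contact_force: [0.5, 1.3, -2.9]
grip_width: 11.5
finger_force: 29.9
```

```bash
python3 - <<'E'
from h import *
go(596.9,-1.7,150,1.322)
E
```

```text
t 11.5 pos [ 598.2 -110.6  183.5] rpy [-3.1373e+00 -1.2000e-03  1.4170e+00] F [ 0.5  1.3 -2.9] w 11.48 q [-0.31  0.52  1.33  0.    1.3  -0.16]
shift mm [107.4 -17.8  33.7] twist 5.4
```

>>> play_rows(
  commands=[
    {"x": 0.03,"y": -0.005,"z": 0,"twist": 1},
    {"x": 0.06,"y": -0.01,"z": 0,"twist": 3},
    {"x": 0.09,"y": -0.015,"z": 0.0,"twist": 5},
    {"x": 0.104,"y": -0.018,"z": 0.01,"twist": 5.4},
    {"x": 0.106,"y": -0.018,"z": 0.03,"twist": 5.4},
    {"x": 0.106,"y": -0.018,"z": 0.05,"twist": 5.4},
    {"x": 0.106,"y": -0.018,"z": 0.064,"twist": 5.4},
    {"x": 0.106,"y": -0.018,"z": 0.064,"twist": 5.4},
  ],
)

```text
time: 12.3
tool_pos: [594.6, -3.6, 117.8]
tcp_rot: [-3.133, 0.001, 1.326]
contact_force: [0.2, 0.1, -2.2]
grip_width: 12.0
finger_force: 29.9
```

```bash
python3 - <<'E'
from h import *
go(596.9,-1.7,100,1.322)
c=snap('side','s4'); t=snap('top','t4')
b=cv2.resize(c['pixels'][110:210,270:370][:,:,::-1],None,fx=5,fy=5,interpolation=cv2.INTER_CUBIC)
a=cv2.resize(t['pixels'][140:240,215:275][:,:,::-1],None,fx=5,fy=5,interpolation=cv2.INTER_CUBIC)
cv2.imwrite('pics/m4.png',np.hstack([b,a]))
go(596.9,-1.7,100,1.322)
yv=np.array([.969,-.2465,0]); xv=np.array([-.2465,-.969,0]); M=np.array([599.3,-2.3,0])
p=lambda x,y,z:((proj(c,M+xv*x+yv*y+[0,0,z])-[270,110])*5).round()
for n,q in(('mouth',(0,0,44)),('fix near',(25,7,44)),('spring near',(25,-13,44)),('flat near lo',(15,3.5,60)),('flat near lo2',(15,-8.5,60))): print(n,p(*q))
E
```

```text
t 12.3 pos [594.6  -3.6 117.8] rpy [-3.1328e+00  7.0000e-04  1.3260e+00] F [ 0.2  0.1 -2.2] w 12.0 q [-0.13  0.56  1.45  0.    1.14  0.11]
shift mm [ 2.4  1.9 17.7] twist 0.2
t 12.4 pos [596.8  -4.2 120.9] rpy [-3.1388e+00  1.0000e-04  1.3257e+00] F [ 0.9  0.4 -2.7] w 11.63 q [-0.14  0.56  1.45  0.    1.14  0.11]
shift mm [ 2.5 -0.5 20.9] twist 0.2
mouth [260. 273.]
fix near [288. 295.]
spring near [249. 301.]
flat near lo [275. 259.]
flat near lo2 [252. 262.]
```

View pics/m4.png

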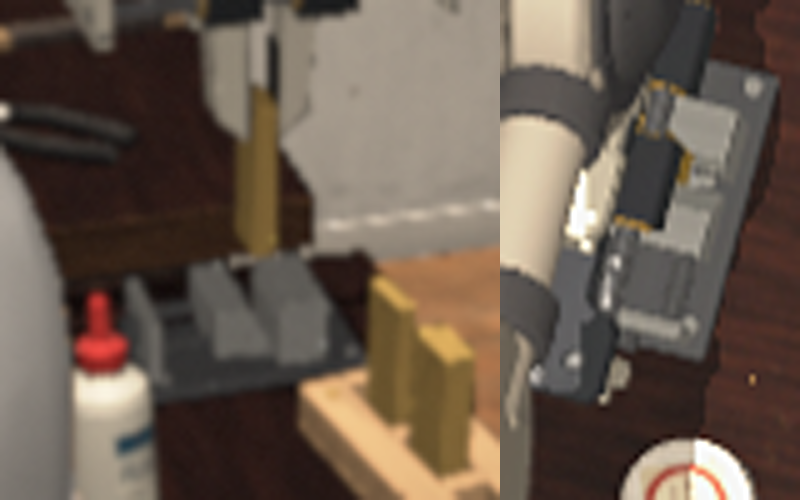

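The picture shows the flat hanging straight in the grip, its bottom at about (237–278, 250) in the crop. It sits right over the gap between the spring jaw (~250,305) and the fixed jaw (~285,300), as projected. I'll nudge 2.5 mm along tool x and go down gently.

>>> play_rows(
  commands=[
    {"x": 0.001,"y": 0,"z": 0.004,"twist": 0.1},
    {"x": 0.002,"y": -0.0005,"z": 0.008,"twist": 0.2},
    {"x": 0.0025,"y": -0.0005,"z": 0.012,"twist": 0.2},
    {"x": 0.0025,"y": -0.0005,"z": 0.016,"twist": 0.2},
    {"x": 0.0025,"y": -0.0005,"z": 0.019,"twist": 0.2},
    {"x": 0.0025,"y": -0.0005,"z": 0.022,"twist": 0.2},
    {"x": 0.0025,"y": -0.0005,"z": 0.024,"twist": 0.2},
    {"x": 0.0025,"y": -0.0005,"z": 0.024,"twist": 0.2},
  ],
)

```text
time: 13.2
tool_pos: [597.7, -2.3, 97.8]
tcp_rot: [-3.141, -0.0, 1.322]
contact_force: [0.3, 0.4, -3.0]
grip_width: 11.7
finger_force: 29.9
```

```bash
python3 - <<'E'
from h import *
go(596.9,-1.7,100,1.322)
E
```

```text
t 13.2 pos [597.7  -2.3  97.8] rpy [-3.1411 -0.      1.3218] F [ 0.3  0.4 -3. ] w 11.66 q [-0.13  0.58  1.47  0.    1.09  0.12]
shift mm [ 0.4 -0.9 -2.2] twist -0.0
```

>>> play_rows(
  commands=[
    {"x": 0,"y": -0.001,"z": 0.001,"twist": 0},
    {"x": 0,"y": -0.001,"z": 0.002,"twist": 0},
    {"x": 0,"y": -0.001,"z": 0.003,"twist": 0},
    {"x": 0,"y": -0.001,"z": 0.004,"twist": 0},
    {"x": 0,"y": -0.001,"z": 0.005,"twist": 0},
    {"x": 0,"y": -0.001,"z": 0.006,"twist": 0},
    {"x": 0,"y": -0.001,"z": 0.007,"twist": 0},
    {"x": 0,"y": -0.001,"z": 0.007,"twist": 0},
  ],
)

```text
time: 14.0
tool_pos: [596.8, -2.1, 90.9]
tcp_rot: [-3.141, -0.0, 1.322]
contact_force: [0.5, 0.5, -2.6]
grip_width: 12.0
finger_force: 29.9
```

>>> play_rows(
  commands=[
    {"x": 0,"y": 0,"z": 0.001,"twist": 0},
    {"x": 0,"y": 0,"z": 0.002,"twist": 0},
    {"x": 0,"y": 0,"z": 0.003,"twist": 0},
    {"x": 0,"y": 0,"z": 0.004,"twist": 0},
    {"x": 0,"y": 0,"z": 0.004,"twist": 0},
    {"x": 0,"y": 0,"z": 0.004,"twist": 0},
    {"x": 0,"y": 0,"z": 0.004,"twist": 0},
    {"x": 0,"y": 0,"z": 0.004,"twist": 0},
  ],
)

```text
time: 14.8
tool_pos: [596.3, -1.9, 86.8]
tcp_rot: [-3.14, -0.0, 1.322]
contact_force: [-4.3, 0.7, -0.8]
grip_width: 11.8
finger_force: 30.0
```

>>> play_rows(
  commands=[
    {"x": 0,"y": -0.0005,"z": 0,"twist": 0},
    {"x": 0,"y": -0.0012,"z": 0,"twist": 0},
    {"x": 0,"y": -0.0012,"z": 0.0,"twist": 0},
    {"x": 0,"y": -0.0012,"z": 0.001,"twist": 0},
    {"x": 0,"y": -0.0012,"z": 0.002,"twist": 0},
    {"x": 0,"y": -0.0012,"z": 0.003,"twist": 0},
    {"x": 0,"y": -0.0012,"z": 0.003,"twist": 0},
    {"x": 0,"y": -0.0012,"z": 0.003,"twist": 0},
  ],
)

```text
time: 15.6
tool_pos: [596.0, -1.8, 84.7]
tcp_rot: [3.141, -0.0, 1.322]
contact_force: [-4.6, 1.1, 3.9]
grip_width: 11.7
finger_force: 30.0
```

```bash
python3 - <<'E'
from h import *
go(596.9,-1.7,80,1.322)
E
```

```text
t 15.6 pos [596.   -1.8  84.7] rpy [ 3.1405e+00 -2.0000e-04  1.3219e+00] F [-4.6  1.1  3.9] w 11.7 q [-0.13  0.59  1.49  0.    1.05  0.12]
shift mm [0.3 0.8 4.7] twist -0.0
```

>>> play_rows(
  commands=[
    {"x": 0,"y": -0.0005,"z": 0,"twist": 0},
    {"x": 0,"y": -0.001,"z": 0,"twist": 0},
    {"x": 0,"y": -0.001,"z": 0.0,"twist": 0},
    {"x": 0,"y": -0.001,"z": 0.0,"twist": 0},
    {"x": 0,"y": -0.001,"z": 0.0,"twist": 0},
    {"x": 0,"y": -0.001,"z": 0.0,"twist": 0},
    {"x": 0,"y": -0.001,"z": 0.0,"twist": 0},
    {"x": 0,"y": -0.001,"z": 0.0,"twist": 0},
  ],
)

```text
time: 16.4
tool_pos: [595.1, -1.6, 84.2]
tcp_rot: [3.141, -0.0, 1.322]
contact_force: [0.9, -0.4, 1.2]
grip_width: 11.8
finger_force: 30.0
```

```bash
python3 - <<'E'
from h import *
go(596.9,-1.7,80,1.322); print(bot.get_obs()['moment'])
E
```

```text
t 16.4 pos [595.1  -1.6  84.2] rpy [ 3.1407e+00 -1.0000e-04  1.3219e+00] F [ 0.9 -0.4  1.2] w 11.83 q [-0.13  0.59  1.5   0.    1.05  0.12]
shift mm [0.4 1.7 4.2] twist -0.0
[ 0.01497579 -0.06103787 -0.00875871]
```

>>> play_rows(
  commands=[
    {"x": 0,"y": 0,"z": 0.001,"twist": 0},
    {"x": 0,"y": 0,"z": 0.002,"twist": 0},
    {"x": 0,"y": 0,"z": 0.003,"twist": 0},
    {"x": 0,"y": 0,"z": 0.004,"twist": 0},
    {"x": 0,"y": 0,"z": 0.005,"twist": 0},
    {"x": 0,"y": 0,"z": 0.005,"twist": 0},
    {"x": 0,"y": 0,"z": 0.005,"twist": 0},
    {"x": 0,"y": 0,"z": 0.005,"twist": 0},
  ],
)

```text
time: 17.2
tool_pos: [594.9, -1.6, 79.1]
tcp_rot: [3.141, -0.0, 1.322]
contact_force: [1.9, -0.0, 0.8]
grip_width: 11.8
finger_force: 30.0
```

```bash
python3 - <<'E'
from h import *
go(596.9,-1.7,80,1.322); print(bot.get_obs()['moment'])
E
```

```text
t 17.2 pos [594.9  -1.6  79.1] rpy [ 3.1412 -0.      1.3219] F [ 1.9 -0.   0.8] w 11.82 q [-0.13  0.6   1.5  -0.    1.04  0.12]
shift mm [ 0.4  2.  -0.9] twist -0.0
[-0.2013312  -0.41908782 -0.00844698]
```

>>> play_rows(
  commands=[
    {"x": 0,"y": 0,"z": 0.001,"twist": 0},
    {"x": 0,"y": 0,"z": 0.002,"twist": 0},
    {"x": 0,"y": 0,"z": 0.003,"twist": 0},
    {"x": 0,"y": 0,"z": 0.004,"twist": 0},
    {"x": 0,"y": 0,"z": 0.005,"twist": 0},
    {"x": 0,"y": 0,"z": 0.005,"twist": 0},
    {"x": 0,"y": 0,"z": 0.005,"twist": 0},
    {"x": 0,"y": 0,"z": 0.005,"twist": 0},
  ],
)

```text
time: 18.0
tool_pos: [594.5, -1.5, 73.6]
tcp_rot: [-3.141, 0.0, 1.322]
contact_force: [2.5, -1.3, -5.0]
grip_width: 12.0
finger_force: 30.0
```

>>> play_rows(
  commands=[
    {"x": 0,"y": 0,"z": 0.0005,"twist": 0},
    {"x": 0,"y": 0,"z": 0.001,"twist": 0},
    {"x": 0,"y": 0,"z": 0.0015,"twist": 0},
    {"x": 0,"y": 0,"z": 0.002,"twist": 0},
    {"x": 0,"y": 0,"z": 0.0025,"twist": 0},
    {"x": 0,"y": 0,"z": 0.003,"twist": 0},
    {"x": 0,"y": 0,"z": 0.003,"twist": 0},
    {"x": 0,"y": 0,"z": 0.003,"twist": 0},
  ],
)

```text
time: 18.8
tool_pos: [594.7, -1.5, 71.1]
tcp_rot: [-3.142, -0.0, 1.322]
contact_force: [2.2, -0.1, -1.4]
grip_width: 11.8
finger_force: 30.0
```

>>> play_rows(
  commands=[
    {"x": 0,"y": 0,"z": 0.0005,"twist": 0},
    {"x": 0,"y": 0,"z": 0.001,"twist": 0},
    {"x": 0,"y": 0,"z": 0.0015,"twist": 0},
    {"x": 0,"y": 0,"z": 0.002,"twist": 0},
    {"x": 0,"y": 0,"z": 0.0025,"twist": 0},
    {"x": 0,"y": 0,"z": 0.0025,"twist": 0},
    {"x": 0,"y": 0,"z": 0.0025,"twist": 0},
    {"x": 0,"y": 0,"z": 0.0025,"twist": 0},
  ],
)

```text
time: 19.6
tool_pos: [594.8, -1.5, 68.7]
tcp_rot: [3.141, -0.0, 1.322]
contact_force: [2.2, -0.2, 0.5]
grip_width: 11.5
finger_force: 30.0
```

>>> play_rows(
  commands=[
    {"x": 0,"y": 0,"z": 0.0005,"twist": 0},
    {"x": 0,"y": 0,"z": 0.001,"twist": 0},
    {"x": 0,"y": 0,"z": 0.0015,"twist": 0},
    {"x": 0,"y": 0,"z": 0.002,"twist": 0},
    {"x": 0,"y": 0,"z": 0.002,"twist": 0},
    {"x": 0,"y": 0,"z": 0.002,"twist": 0},
    {"x": 0,"y": 0,"z": 0.002,"twist": 0},
    {"x": 0,"y": 0,"z": 0.002,"twist": 0},
  ],
)

```text
time: 20.4
tool_pos: [594.7, -1.5, 66.5]
tcp_rot: [-3.142, -0.0, 1.322]
contact_force: [2.5, -1.1, 0.5]
grip_width: 12.0
finger_force: 30.0
```

```bash
python3 - <<'E'
from h import *
go(596.9,-1.7,60,1.322); print(bot.get_obs()['moment'])
E
```

```text
t 20.4 pos [594.7  -1.5  66.5] rpy [-3.1416e+00 -1.0000e-04  1.3219e+00] F [ 2.5 -1.1  0.5] w 12.04 q [-0.13  0.62  1.51  0.    1.01  0.12]
shift mm [0.4 2.1 6.5] twist -0.0
[-0.22618473 -0.55109586 -0.06692868]
```

>>> play_rows(
  commands=[
    {"x": 0,"y": 0,"z": 0.0005,"twist": 0},
    {"x": 0,"y": 0,"z": 0.0005,"twist": 0},
    {"x": 0,"y": 0,"z": 0.001,"twist": 0},
    {"x": 0,"y": 0,"z": 0.001,"twist": 0},
    {"x": 0,"y": 0,"z": 0.0015,"twist": 0},
    {"x": 0,"y": 0,"z": 0.0015,"twist": 0},
    {"x": 0,"y": 0,"z": 0.0015,"twist": 0},
    {"x": 0,"y": 0,"z": 0.0015,"twist": 0},
  ],
)

```text
time: 21.2
tool_pos: [594.8, -1.5, 65.1]
tcp_rot: [3.141, -0.0, 1.322]
contact_force: [2.4, -0.7, 1.6]
grip_width: 12.0
finger_force: 30.0
```

>>> play_rows(
  commands=[
    {"x": 0,"y": 0,"z": 0.0005,"twist": 0},
    {"x": 0,"y": 0,"z": 0.0005,"twist": 0},
    {"x": 0,"y": 0,"z": 0.001,"twist": 0},
    {"x": 0,"y": 0,"z": 0.001,"twist": 0},
    {"x": 0,"y": 0,"z": 0.0015,"twist": 0},
    {"x": 0,"y": 0,"z": 0.0015,"twist": 0},
    {"x": 0,"y": 0,"z": 0.0015,"twist": 0},
    {"x": 0,"y": 0,"z": 0.0015,"twist": 0},
  ],
)

```text
time: 22.0
tool_pos: [594.8, -1.5, 63.8]
tcp_rot: [3.141, -0.0, 1.322]
contact_force: [1.2, -0.4, 4.4]
grip_width: 12.0
finger_force: 30.0
```

>>> play_rows(
  commands=[
    {"x": 0,"y": 0,"z": 0.0003,"twist": 0},
    {"x": 0,"y": 0,"z": 0.0005,"twist": 0},
    {"x": 0,"y": 0,"z": 0.0008,"twist": 0},
    {"x": 0,"y": 0,"z": 0.001,"twist": 0},
    {"x": 0,"y": 0,"z": 0.001,"twist": 0},
    {"x": 0,"y": 0,"z": 0.001,"twist": 0},
    {"x": 0,"y": 0,"z": 0.001,"twist": 0},
    {"x": 0,"y": 0,"z": 0.001,"twist": 0},
  ],
)

```text
time: 22.8
tool_pos: [594.9, -1.5, 63.8]
tcp_rot: [3.141, -0.0, 1.322]
contact_force: [-0.2, -0.5, 10.8]
grip_width: 11.6
finger_force: 30.0
```

>>> play_rows(
  commands=[
    {"x": 0,"y": 0,"z": 0.0003,"twist": 0},
    {"x": 0,"y": 0,"z": 0.0005,"twist": 0},
    {"x": 0,"y": 0,"z": 0.0008,"twist": 0},
    {"x": 0,"y": 0,"z": 0.001,"twist": 0},
    {"x": 0,"y": 0,"z": 0.001,"twist": 0},
    {"x": 0,"y": 0,"z": 0.001,"twist": 0},
    {"x": 0,"y": 0,"z": 0.001,"twist": 0},
    {"x": 0,"y": 0,"z": 0.001,"twist": 0},
  ],
)

```text
time: 23.6
tool_pos: [595.0, -1.5, 63.8]
tcp_rot: [3.14, -0.0, 1.322]
contact_force: [-2.6, -1.3, 17.5]
grip_width: 11.9
finger_force: 30.0
```

Position is stuck at 63.8 (bottom at about 13.7 mm, within the stop's 10–16 mm) while the force climbs sharply to about 20 N net, so the flat is home. I'll ease off and release.

>>> play_rows(
  commands=[
    {"x": 0,"y": 0,"z": -0.0005,"twist": 0},
    {"x": 0,"y": 0,"z": -0.001,"twist": 0},
    {"x": 0,"y": 0,"z": -0.001,"twist": 0},
    {"x": 0,"y": 0,"z": -0.001,"twist": 0},
    {"x": 0,"y": 0,"z": -0.001,"twist": 0},
    {"x": 0,"y": 0,"z": -0.001,"twist": 0},
    {"x": 0,"y": 0,"z": -0.001,"twist": 0},
    {"x": 0,"y": 0,"z": -0.001,"twist": 0},
  ],
)

```text
time: 24.4
tool_pos: [594.9, -1.5, 63.8]
tcp_rot: [3.141, -0.0, 1.322]
contact_force: [-0.5, -0.7, 10.5]
grip_width: 11.7
finger_force: 30.0
```

>>> play_rows(
  commands=[
    {"x": 0,"y": 0,"z": 0,"twist": 0},
    {"x": 0,"y": 0,"z": 0,"twist": 0},
    {"x": 0,"y": 0,"z": 0,"twist": 0},
    {"x": 0,"y": 0,"z": 0,"twist": 0},
    {"x": 0,"y": 0,"z": 0,"twist": 0},
    {"x": 0,"y": 0,"z": 0,"twist": 0},
    {"x": 0,"y": 0,"z": 0,"twist": 0},
    {"x": 0,"y": 0,"z": 0,"twist": 0},
  ],
  jaw=0.6,
)

```text
time: 25.2
tool_pos: [594.7, -1.5, 62.6]
tcp_rot: [-3.142, -0.0, 1.322]
contact_force: [-0.8, 0.1, -1.0]
grip_width: 36.7
finger_force: 0.0
```

>>> play_rows(
  commands=[
    {"x": 0,"y": 0,"z": -0.01,"twist": 0},
    {"x": 0,"y": 0,"z": -0.03,"twist": 0},
    {"x": 0,"y": 0,"z": -0.05,"twist": 0},
    {"x": 0,"y": 0,"z": -0.08,"twist": 0},
    {"x": 0,"y": 0,"z": -0.11,"twist": 0},
    {"x": 0,"y": 0,"z": -0.13,"twist": 0},
    {"x": 0,"y": 0,"z": -0.13,"twist": 0},
    {"x": 0,"y": 0,"z": -0.13,"twist": 0},
  ],
)

```text
time: 26.0
tool_pos: [594.6, -1.5, 192.9]
tcp_rot: [3.141, -0.0, 1.322]
contact_force: [0.9, 0.9, -0.2]
grip_width: 36.7
finger_force: 0.0
```

```bash
python3 - <<'E'
from h import *
go(596.9,-1.7,60,1.322)
c=snap('side','s5')
b=cv2.resize(c['pixels'][110:210,270:370][:,:,::-1],None,fx=6,fy=6,interpolation=cv2.INTER_CUBIC)
cv2.imwrite('pics/m5.png',b)
yv=np.array([.969,-.2465,0]); xv=np.array([-.2465,-.969,0]); M=np.array([598.3,-2.3,0])
p=lambda x,y,z:((proj(c,M+xv*x+yv*y+[0,0,z])-[270,110])*6).round()
for z in(90,94,100): print(z,p(15,3.5,z),p(15,-8.5,z),p(-15,-8.5,z))
E
```

```text
t 26.0 pos [594.6  -1.5 192.9] rpy [ 3.1409e+00 -2.0000e-04  1.3219e+00] F [ 0.9  0.9 -0.2] w 36.7 q [-0.13  0.49  1.36  0.    1.3   0.12]
shift mm [  0.3   2.2 132.9] twist -0.0
90 [329. 246.] [301. 250.] [280. 218.]
94 [329. 238.] [301. 241.] [280. 209.]
100 [330. 225.] [301. 228.] [281. 196.]
```

View pics/m5.png

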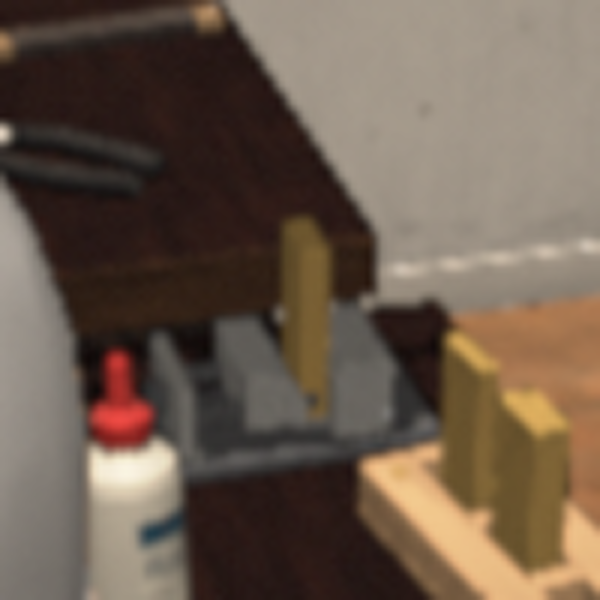

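The flat stands upright between the jaws, its top at about (305,220–245) as projected for a bottom near 13 mm. The gripper is clear and the bottle and rack are untouched. Handing in.

```bash
python3 -c "
from plant import bot
print(bot.close_job())"
```

```text
the job is handed in; nothing more can be done
None
```

I pushed the 12 mm flat (the third stall, nearest the camera) down onto the depth stop with about 20 N, released it and handed the job in at about 26 s; the hand-in gave no verdict.

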